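Shut the dust gate on the wide bench port

TASK

Two dust-extraction ports stand on the knife-maker's bench with their slide gates open. Shut the gate of the port with the wider hole: push its upright tab fully home until the spring catch clicks behind it, then let go. Leave the narrow port's gate open, just as it is.

Things in the scene. Friction and masses are not known exactly. Their poses are not given: they have to be found in the camera images.
- big_tab (a point): Centre of the outer face of the wide port's upright steel tab, 95 mm above the bench. Tab: 64 mm wide (y), 10 thick (x), 58 to 115 above the bench. +x is level and shuts the gate, z up. Port: aluminium box 120 (x) by 130, 75 high, hole 84 wide in a collar up to 84 high; when shut the tab meets its front. Outside the tab (-x) is free: lower closed fingers there, push at 75 to 110 high.
- big_gate (a joint): How far the wide port's slide gate is open, m: 0 is fully shut (hard stop), growing as it is pulled out, at most 0.085. Friction of about 5 N holds it where it is left; in the last 25 mm the catch adds up to 5 N, and clicks some 3 mm before the stop. Push to the stop. The clicked catch then lets the gate back by 3 mm at most.
- big_catch (a joint): The wide port's spring catch, m: a dark bevelled steel pawl, sliding sideways. 0 is at rest; a tooth on the gate presses it back up to 0.008 in passing, then it springs back to 0 behind the tooth (the click). Its housing stands on the +y side of the tab's path, 37 to 88 mm from the centre line, up to 46 mm outside the box's front and 101 mm high.
- small_tab (a point): The same point, with the same axes and heights, on the tab of the narrow port's gate (hole 44 mm, box 100 mm wide, tab 34 mm wide). It is open too and is to be left as it is.

How it is judged:
By the outcome, as a careful person would: the job done as asked, in the order asked, and still so for the second after the job is handed in, with the robot touching nothing.
It also fails if it takes over 32 s, if anything falls off the work surface, if the arm or the gripper's body presses on something with over 40 N, if the wrist force passes 120 N, or if a joint passes its speed limit or range.

ROBOT

A 6-joint arm with a two-finger parallel gripper is mounted at the origin on the work surface. World frame = base frame: x ahead of the robot, y to its left, z up, the work surface at z = 0. Lengths are in m, angles in rad, forces in N, time in s.
With the tool pointing down it reaches from about 0.3 to 0.825 m from the base axis. Payload 5.4 kg.
Tool frame: the origin (TCP) lies at the very end of the fingers, on their centre line; the grasp point (between the pads) lies 19 mm behind it; z points along the fingers, y is the line along which they close (so a half turn about z gives the same grasp; the last joint's range is limited). The gripper opens to 92 mm and grips with 3 to 60 N. Pads are 20 mm wide; open, the fingers measure 128 mm over their backs; the gripper's body (75 mm by 189 mm) begins 69 mm behind the grasp point.
Start: joints at [-1.395, 0.158, 1.597, -0, 1.386, -0.21], TCP at [0.216, -0.533, 0.215] pointing down, gripper open.
Joint ranges: [-2.91, 2.91], [-0.94, 2.29], [0.18, 2.7], [-1.29, 4.43], [0.17, 2.64], [-3, 3]. Speed limits (rad/s): [2.57, 2.57, 3.14, 3.14, 3.14, 3.14].

INTERFACE

Orientations are given as a rotation vector (axis times angle).
In Python, from workcell import bot gives the robot as it stands. Calls block until the motion is done:
- bot.goto(position, orientation): joint-space move of the TCP to a pose.
- bot.line_to(position, rot=None, max_speed=0.15): straight line of the TCP; rot=None keeps the orientation; max_speed is the mean speed in m/s.
- bot.set_joints(angles): joint-space move.
- bot.set_gripper(opening, newtons=None): opening from 0.0 (shut) to 1.0 (fully open); newtons is the grip in N (None keeps the last); returns when the fingers have stopped.
- bot.hold(seconds).
- bot.inverse_kinematics(position, orientation): joint angles nearest the present ones, or None.
- bot.read_camera(name): name is "side" or "top"; returns a dict with "pixels" (420x560x3 uint8, blue, green, red), "fx", "fy", "cx", "cy" (pixels), "k1" (the pictures are not rectified: a ray, as slopes to the right and down, at radius r is drawn at 1 + k1 r^2 times it, then the intrinsics apply), "R" (3x3) and "t" (3): a world point X has camera coordinates R X + t. Camera axes: x right, y down, z forward; pixel columns grow to the right and rows downward; lengths in m; the calibration is good to about 2 mm. A picture is of the moment at which its call begins. There is no depth.
A pose or a line that the arm cannot do raises bot.MotionError and nothing moves.
- bot.job_done(): hands the job in; it is judged then, once.
Readings, each from a call of its own:
- bot.current_clock(): time.
- bot.current_joints(): joint angles.
- bot.current_joint_vel(): joint speeds.
- bot.current_effort(): joint torques, N m.
- bot.current_ee_pos(): TCP position.
- bot.current_tool_rot(): TCP orientation.
- bot.current_contact_force(): force on the tool from outside, world axes, zero at the start.
- bot.current_ft_torque(): the same for the moment, N m.
- bot.current_opening(): opening from 0.0 (shut) to 1.0 (fully open).
- bot.current_grip_force(): force on a finger pad.
Only numpy, scipy, OpenCV 4.12 (cv2) and the standard library are available. Lean on these libraries where they do the work, as an engineer would, in place of code of your own. Each camera call takes 0.05 s, during which the arm holds its last target. There are 200 camera calls.

## Working session

There is one attempt and no reset: what is moved stays moved. The work goes in short steps, each a Python script; the robot and the scene stay as the last script left them, time stands still between calls to the robot, and variables do not carry over. Pictures are saved under pics/ and viewed, at most 10 in all, crops included, and the job is handed in when it is done.

```bash
mkdir -p pics
cat > h.py <<'E'
import numpy as np, cv2
from workcell import bot
def snap(n,f):
    c=bot.read_camera(n); cv2.imwrite(f,c["pixels"]); return c
def pix(c,X):
    p=c["R"]@np.array(X,float)+c["t"]; s=p[:2]/p[2]; s=s*(1+c["k1"]*(s@s)); return np.array([c["fx"]*s[0]+c["cx"],c["fy"]*s[1]+c["cy"]])
def onz(c,u,v,z):
    d=np.array([(u-c["cx"])/c["fx"],(v-c["cy"])/c["fy"]]); s=d.copy()
    for _ in range(30): s=d/(1+c["k1"]*(s@s))
    R=np.array(c["R"]); o=-R.T@np.array(c["t"]); r=R.T@np.r_[s,1]; return o+r*(z-o[2])/r[2]
E
python3 - <<'E'
from h import *
for n in("top","side"):
    c=snap(n,f"pics/{n}0.png"); print(n,c["fx"],c["k1"],-np.array(c["R"]).T@c["t"],np.round(c["R"],3).tolist())
print(bot.current_tool_rot(),bot.current_clock())
E
```

```text
top 461.77949799966416 -0.13574909633538496 [0.45068878 0.00774919 0.86300712] [[-0.014, -1.0, 0.017], [-0.98, 0.011, -0.197], [0.197, -0.02, -0.98]]
side 519.7577381191243 -0.09666971203252671 [0.28308597 0.59875851 0.65065462] [[-0.885, -0.465, 0.011], [-0.307, 0.567, -0.764], [0.349, -0.68, -0.645]]
[-3.08166507e+00 -6.01910720e-01 -5.31823228e-05] 0.1
```

View pics/top0.png

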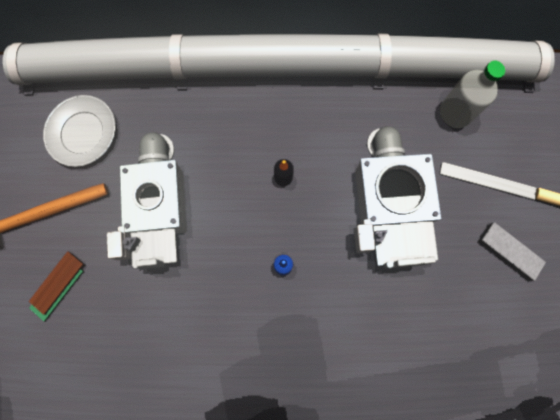

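View pics/side0.png

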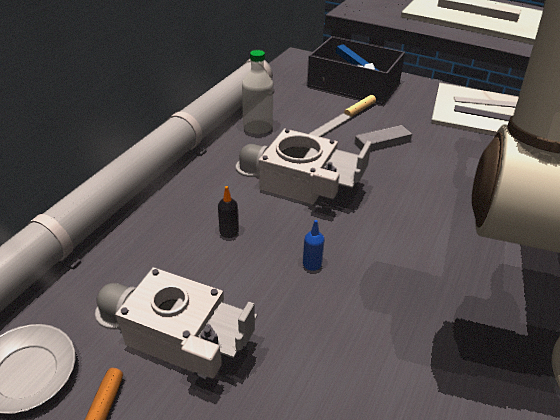

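The wide port is the right one in the top view, with its hole at about (400,190). Its tab is near (410,262). The narrow port is on the left, at (150,195). I'll enlarge the wide one.

Run:
```python
import cv2
a=cv2.imread("pics/top0.png")[145:280,345:455]; cv2.imwrite("pics/c1.png",cv2.resize(a,None,fx=4.4,fy=4.4,interpolation=cv2.INTER_CUBIC))
b=cv2.imread("pics/side0.png")[120:225,230:380]; cv2.imwrite("pics/c2.png",cv2.resize(b,None,fx=5,fy=5,interpolation=cv2.INTER_CUBIC))
```

```text
(no output)
```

View pics/c1.png

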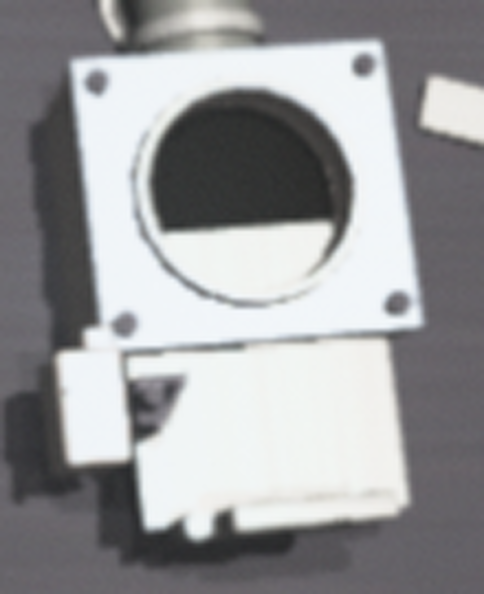

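View pics/c2.png

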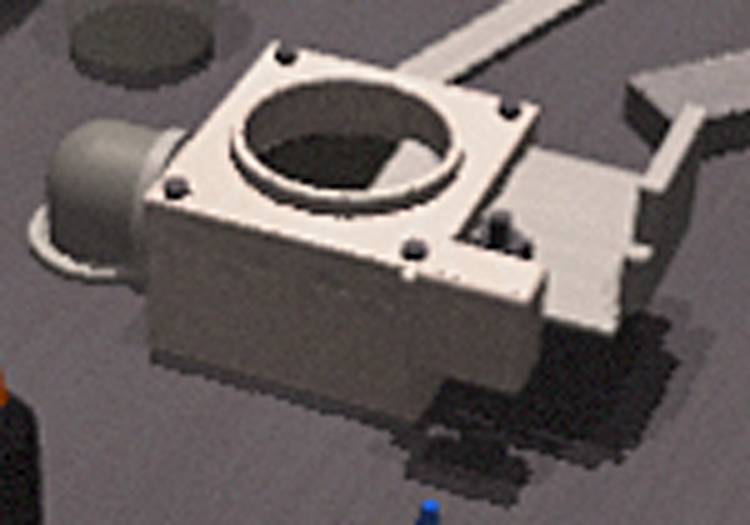

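The top crop shows the box's top corners at (70,60), (383,40), (424,325) and (103,350). The top of the tab runs along its outer edge from (237,531) to (408,510), and the catch housing is on the left (+y). The port is slightly yawed, so I'll compute its frame.

Run:
```python
from h import *
c=bot.read_camera("top"); s=bot.read_camera("side")
P=lambda u,v,z:onz(c,345+u/4.4,145+v/4.4,z)
K=[P(*p,.075) for p in[(70,60),(383,40),(424,325),(103,350)]]
print("corners",np.round(K,4).tolist(),[round(np.linalg.norm(K[i]-K[i-1]),4) for i in range(4)])
C=np.mean(K,0); a=(K[0]+K[1]-K[2]-K[3]); b=K[0]+K[3]-K[1]-K[2]
print("C",C,"yaw",np.degrees(np.arctan2(a[1],a[0])),np.degrees(np.arctan2(-b[0],b[1])))
T=[P(*p,.115) for p in[(237,531),(408,510)]]
print("tab",T,np.linalg.norm(T[0]-T[1])); d=T[0]-T[1];print("tabyaw",np.degrees(np.arctan2(-d[0],d[1])))
y=np.arctan2(-b[0],b[1]);A=np.array([[np.cos(y),np.sin(y)],[-np.sin(y),np.cos(y)]])
print("tab in box",[A@(t-C)[:2] for t in T])
# side view: tab top far/near outer corners crop (705,105),(655,190 inner)
S=lambda u,v,z:onz(s,230+u/5,120+v/5,z)
for p in[(705,108),(662,190),(640,183),(692,103)]: 
    q=S(*p,.115); print("side",q,A@(q-C)[:2])
H=[S(*p,.075) for p in[(278,42),(540,108),(148,200)]];print("side corners",np.round(H,4).tolist())
```

```text
corners [[0.6973, -0.1416, 0.075], [0.7058, -0.2735, 0.075], [0.5859, -0.2808, 0.075], [0.5776, -0.1491, 0.075]] [np.float64(0.12), np.float64(0.1322), np.float64(0.1201), np.float64(0.132)]
C [ 0.64164668 -0.21125335  0.075     ] yaw 3.5371200223925725 3.64483521528375
tab [array([ 0.5023126 , -0.18851847,  0.115     ]), array([ 0.50866316, -0.25464333,  0.115     ])] 0.06642910583561995
tabyaw 5.48580311230001
tab in box [array([-0.13760696,  0.03154656]), array([-0.1354729 , -0.03484826])]
side [ 0.50560266 -0.24851219  0.115     ] [-0.13813744 -0.02853496]
side [ 0.50077116 -0.18665312  0.115     ] [-0.13902669  0.03350613]
side [ 0.50956824 -0.18704877  0.115     ] [-0.13027256  0.03255204]
side [ 0.51126112 -0.24947628  0.115     ] [-0.13255171 -0.02985682]
side corners [[0.7011, -0.2727, 0.075], [0.5825, -0.2781, 0.075], [0.6922, -0.141, 0.075]]
```

Both views agree to about 4 mm. The tab's outer face is at box x = -0.138, yaw is about 3.6°, and the gate is about 68 mm open. I'll go in and push.

```bash
cat >> h.py <<'E'
Y=np.radians(3.5); C=np.array([.641,-.211])
def W(x,y,z): return np.r_[C+[x*np.cos(Y)-y*np.sin(Y),x*np.sin(Y)+y*np.cos(Y)],z]
ROT=np.pi*np.array([np.cos(Y/2),np.sin(Y/2),0])
def fx():
    f=np.array(bot.current_contact_force()); return f[0]*np.cos(Y)+f[1]*np.sin(Y)
E
python3 - <<'E'
from h import *
bot.set_gripper(0.0,20)
bot.goto(W(-.185,0,.19),ROT); bot.line_to(W(-.185,0,.083))
print(bot.current_ee_pos(),W(-.185,0,.083),bot.current_contact_force(),bot.current_clock())
x=-.185
while x<-.12:
    x+=.004; bot.line_to(W(x,0,.083),max_speed=.06); f=fx(); print(round(x,3),round(f,1))
    if f<-3: break
print(bot.current_clock()); snap("side","pics/s1.png")
E
```

```text
[ 0.45691081 -0.22299817  0.08391608] [ 0.45634506 -0.22229398  0.083     ] [ 0.1238644  -0.33451171 -0.52804642] 3.875
-0.181 0.7
-0.177 -0.6
-0.173 0.9
-0.169 0.4
-0.165 -0.6
-0.161 0.4
-0.157 0.3
-0.153 -0.9
-0.149 -0.3
-0.145 -1.4
-0.141 -3.6
6.625
```

View pics/s1.png

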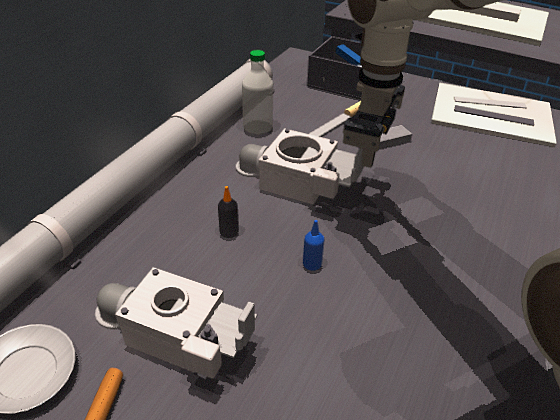

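The picture shows the closed fingers against the outside of the wide tab near (360,155), clear of the housing. Contact began at about x = -0.143, so I expect the stop near -0.08.

Run:
```python
from h import *
bot.line_to(W(-.105,0,.083),max_speed=.05); print(fx())
x=-.105
while x<-.055:
    x+=.002; bot.line_to(W(x,0,.083),max_speed=.04); bot.hold(.05); f=fx(); p=bot.current_ee_pos(); print(round(x,3),round(f,1),np.round((p[:2]-C)@[np.cos(Y),np.sin(Y)],4))
    if f<-28: break
print(bot.current_contact_force(),bot.current_clock()); snap("top","pics/t1.png")
```

```text
-2.781493008422347
-0.103 -5.2 -0.104
-0.101 -9.2 -0.1027
-0.099 -10.7 -0.101
-0.097 -11.3 -0.0992
-0.095 -11.6 -0.0974
-0.093 -12.4 -0.0956
-0.091 -9.8 -0.0929
-0.089 -6.9 -0.0903
-0.087 -7.7 -0.0881
-0.085 -5.1 -0.0856
-0.083 -2.1 -0.0828
-0.081 -3.5 -0.0812
-0.079 -6.8 -0.0797
-0.077 -15.3 -0.0797
-0.075 -22.4 -0.0797
-0.073 -30.6 -0.0797
[-30.63581048   0.20575915  18.02592291] 12.3417
```

The gate hit a hard stop at -0.0797, after the catch resistance had risen and then fallen. I'll back off, move clear and check.

Run:
```python
from h import *
bot.hold(.2)
bot.line_to(W(-.13,0,.083),max_speed=.1); bot.line_to(W(-.13,0,.22),max_speed=.15)
bot.goto([.35,-.42,.25],ROT)
print(bot.current_contact_force(),bot.current_clock())
a=snap("top","pics/t2.png")["pixels"]; b=snap("side","pics/s2.png")["pixels"]
z=lambda i:cv2.resize(i,(390,390),interpolation=cv2.INTER_CUBIC)
cv2.imwrite("pics/cc.png",np.hstack([z(a[145:275,335:465]),z(b[100:230,240:370])]))
o=cv2.imread("pics/top0.png"); print(np.abs(o[150:280,95:190].astype(int)-a[150:280,95:190]).mean())
```

```text
[-0.74823993 -0.18807646 -0.78818061] 15.3917
1.1973819163292847
```

View pics/cc.png

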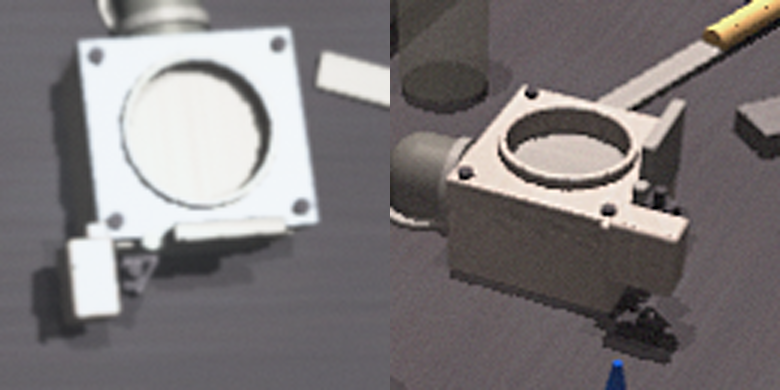

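The wide port's hole is fully covered and its tab sits flush against the box front. The pawl sticks out about 13 px, the same as at rest, behind the tooth at (152,240). The narrow port is unchanged.

```bash
python3 -c "
from h import *
print(bot.job_done())"
```

```text
the job is handed in; nothing more can be done
None
```

I pushed the wide port's gate to its hard stop with the catch sprung back behind it, left the narrow port's gate open and untouched, moved the arm clear, and handed the job in at about 15.5 s.

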